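# Ready the grinder's coolant feeder: stopper in, valve two turns open

## Robot

A 6-joint arm with a two-finger parallel gripper is mounted at the origin on a cart in front of the work surface, level with it; the furniture and walls round the work are solid. World frame = base frame: x ahead of the robot, y to its left, z up, the work surface at z = 0. Lengths are in mm, angles in rad, forces in N, time in s.
With the tool pointing down it reaches from about 350 to 875 mm from the base axis. Payload 4.2 kg.
Tool frame: the origin (TCP) lies midway between the tips of the shut fingers; the grasp point (between the pads) lies 19 mm behind it (tcp_to_grasp is the distance from the TCP to the grasp point, in mm); z points along the fingers, y is the line along which they close (so a half turn about z gives the same grasp; the last joint's range is limited). The gripper opens to 85 mm and grips with 20 to 120 N. Pads are 22 mm wide; open, the fingers measure 114 mm over their backs; the gripper's body (76 mm by 85 mm) begins 54 mm behind the grasp point. The pads swing forward as they close: fully open they stand 13 mm farther back than shut.
Start: joints at [1.606, 0.385, 0.008, 0, -1.194, -0.259], TCP at [138.679, 609.399, 231.312] pointing down, gripper open.
Joint ranges: [-3.14, 3.14], [-1.21, 2.06], [-1.07, 1.41], [-3.16, 2.05], [-2.99, -0.16], [-3.1, 3.1]. Speed limits (rad/s): [2.79, 2.79, 3.14, 3.14, 3.14, 3.14].

## Interface

Orientations are given as a unit quaternion [x, y, z, w].
In Python, from bench import read_state, get_image, job_done, tcp_to_grasp gives the robot as it stands.
- The arm moves only by the tool jog_arm, never from a script. Its argument "plan" is a list of rows, each a list of 3 entries, a list of its own where there are three numbers: the finger opening in mm, from 0 to 85.4, then the shift along the tool's x, y, z as a fraction of full scale, then the turn, a rotation vector about the tool's x, y, z as a fraction of full scale. A call has 1 to 10 rows; each row is the pose to reach, as a shift and turn from the pose commanded when the call began, along the tool's axes at that moment; what a row does not reach only later rows make up. Full scale, the value 1, is 0.1 m for a shift and 60 degrees for a turn. A row lasts 1/8 s, in which the tool goes at most 62.5 mm and 10.7 degrees, less where a joint would pass 70% of its speed; a pose out of reach is approached as far as the arm can. A call with a number of a shift or a turn outside -1 to 1 is refused whole. A call with a gripper value outside its range is refused whole. The fingers move at their own pace and stop on an object; the grip force is fixed at half the most. Time passes only in rows, so rows that repeat a pose let the fingers close. It gives the time, the measured TCP pose, the force, the opening and the grip force at its end, in the units of the state.
- read_state(): the state, without advancing time (a new reading comes with each control period).
- get_image(name): name is "scene" or "top"; returns a dict with "img" (420x560x3 uint8, red, green, blue), "range_z" (420x560 float32, mm along the optical axis (not along the pixel's ray), 0 where there is no reading), "intrinsics" (3x3 intrinsics, pixels), "extrinsics" (4x4, takes a point from camera to world coordinates). Camera axes: x right, y down, z forward; pixel columns grow to the right and rows downward; lengths in mm; the calibration is good to about 2 mm. A picture is of the moment at which its call begins.
- job_done(): hands the job in; it is judged then, once.
The state is a dict: "clock": time; "joints": joint angles; "joint_vel": joint speeds; "joint_efforts": joint torques, N m; "position": TCP position; "ee_rot": TCP orientation; "contact_force": force on the tool from outside, world axes, zero at the start; "wrist_torque": the same for the moment, N m; "gripper_width": finger opening in mm; "grasp_force": force on a finger pad.
Only numpy, scipy, OpenCV 4.12 (cv2) and the standard library are available. Lean on these libraries where they do the work, as an engineer would, in place of code of your own. Each camera call takes 0.05 s, during which the arm holds its last target. There are 200 camera calls.

## Task

Make the coolant feeder ready: set the tapered stopper upright into the filler neck of the blue tank, its flange flat on the rim, and let go of it. Then take the red valve wheel by its black crank handle, close the valve (clockwise seen from above) fully to its stop, and back it off exactly two full turns. Finish still gripping the handle, without letting go or moving on, and leave the other things on the bench where they are.

Things in the scene. Friction and masses are not known exactly. Their poses are not given: they have to be found in the camera images.
- stopper_grip (a point): Centre of the round orange grip (24 to 27 mm across, 38 mm high) of the loose stopper, z up its axis; 50 mm above the foot, 28 mm above the flange's underside, 22 mm above the flange's top, 16 mm below the top. It stands upright on the bench, right of the feeder.
- stopper_flange (a point): Point on the stopper's axis at the underside of the flange (22 mm above its foot), z up the axis; when seated it lies at neck_mouth.
- stopper: The whole stopper, 66 mm high, about 60 g: black plug tapering from 31 mm down to 25 mm diameter at the foot, 22 mm long; above it a black flange 44 mm across, 6 mm thick, then the orange grip. Origin at the centre of its foot, z up its axis.
- neck_mouth (a point): Centre of the mouth of the filler neck on the blue tank, at the rim, 100 mm above the bench, z up. Neck 46 mm outside, bore 35 mm, 29 mm deep. The tank (88 mm across) is fixed on the feeder's base plate, 160 mm from the valve's axis, to the left of it. Behind the feeder the fixed orange soldering iron juts out to about 115 mm above the bench.
- valve_hub (a point): Point on the vertical axis of the valve wheel, 134 mm above the bench, the same height as the middle of the crank handle (x and y axes turn with the feeder, not with the wheel). The feeder is bolted down. The red wheel has a mean diameter of 110 mm, its rim is 12 mm thick and its middle lies 94 mm above the bench.
- crank_grip: Black crank handle upright on the wheel's rim, 55 mm from the valve's axis; origin at its middle. 62 mm long (103 to 165 mm above the bench), 23 mm across at the middle. It spins freely on its own pin, so a gripper can hold it and go round in a horizontal circle without turning. Driving the wheel takes about 3 N at the handle.
- valve_wheel (a joint): Turn of the valve wheel in rad: 0 = closed against the hard stop, growing as it opens, counter-clockwise seen from above (+z); a full turn is 6.283. It starts somewhere between 0.2 and 0.8 turns open and can open to 3 turns. It stays where it is left.
- oil_bottle: Bystander: cream plastic bottle with a red cap, 35 mm across and 73 mm high, origin under its centre.
- small_tin: Bystander: grey round tin, 52 mm across, 34 mm high, origin under its centre.
- red_pliers: Bystander: pliers with red handles, 58x168x13 mm, lying.
- solder_spool: Bystander: spool of solder, 62x93x46 mm.
- lead_nippers: Bystander: nippers with black handles, 64x157x13 mm, lying.
Mind the look-alikes: they are no part of the job. What is shaped like the stopper but turquoise or yellow is not meant.

How it is judged:
By the outcome, as a careful person would: the job done as asked, in the order asked, and still so for the second after the job is handed in, while the arm keeps its last pose, push and grip.
It also fails if it takes over 72 s, if anything falls off the work surface, if the arm or the gripper's body presses on something with over 40 N, if the wrist force passes 120 N, or if a joint passes its speed limit or range.

## Working session

There is one attempt and no reset: what is moved stays moved. The work goes in short steps, Python scripts to look and compute and a tool call to move; the robot and the scene stay as the last step left them, time stands still between calls to the robot, and variables do not carry over. Pictures are saved under pics/ and viewed, at most 10 in all, crops included, and the job is handed in when it is done.

Besides the shell and the picture viewer there is one more tool, called after "Emit:" by a JSON object that holds its "op" and its "data". jog_arm: Moves the arm, as the interface text tells. Its arguments: {"type":"object","properties":{"plan":{"type":"array"}},"required":["plan"]}

```bash
mkdir -p pics; cat > h.py <<'E'
import numpy as np, cv2
from bench import *
from scipy.spatial.transform import Rotation as R
def px(d,u,v,z=None):
    K=d["intrinsics"];T=d["extrinsics"]
    r=np.linalg.inv(K)@[u,v,1]
    if z is None: p=r*d["range_z"][int(v),int(u)]
    else:
        w=T[:3,:3]@r; p=r*((z-T[2,3])/w[2])
    return T[:3,:3]@p+T[:3,3]
def sv(d,n,box=None,s=1):
    im=d["img"][:,:,::-1]
    if box: u0,v0,u1,v1=box; im=im[v0:v1,u0:u1]
    cv2.imwrite("pics/"+n,cv2.resize(im,None,fx=s,fy=s,interpolation=cv2.INTER_CUBIC))
def cloud(d):
    K=d["intrinsics"];T=d["extrinsics"];z=d["range_z"]
    v,u=np.mgrid[:z.shape[0],:z.shape[1]]
    p=np.stack([(u-K[0,2])/K[0,0]*z,(v-K[1,2])/K[1,1]*z,z],-1)
    return p@T[:3,:3].T+T[:3,3]
E
python3 - <<'E'
from h import *
for n in("scene","top"):
    d=get_image(n); sv(d,n+"0.png",s=1.4); print(n,d["extrinsics"].round(3).tolist(),d["intrinsics"].round(1).tolist())
s=read_state();print(s, tcp_to_grasp); print(R.from_quat(s["ee_rot"]).as_matrix().round(3))
E
```

```text
scene [[0.445, -0.354, 0.823, -671.216], [-0.895, -0.195, 0.4, -579.535], [0.018, -0.915, -0.404, 718.389], [0.0, 0.0, 0.0, 1.0]] [[452.9, 0.0, 285.5], [0.0, 452.9, 219.6], [0.0, 0.0, 1.0]]
top [[0.016, -0.994, 0.106, 356.363], [-1.0, -0.018, -0.013, 14.897], [0.015, -0.106, -0.994, 1654.826], [0.0, 0.0, 0.0, 1.0]] [[403.7, 0.0, 278.5], [0.0, 403.7, 213.0], [0.0, 0.0, 1.0]]
{'clock': 0.1, 'joints': array([ 1.60561575e+00,  3.85467644e-01,  6.78538169e-03, -4.41981252e-04,
       -1.19398196e+00, -2.58618092e-01]), 'joint_vel': array([-0.00017789, -0.00086754,  0.00309639, -0.00053286, -0.00075375,
       -0.00065761]), 'joint_efforts': array([-7.31344790e-05, -3.93316448e+01,  1.88929331e+01,  4.19796064e+00,
       -2.55989828e-03,  2.50282632e-06]), 'position': array([138.56347689, 608.92538055, 230.34613832]), 'ee_rot': array([ 9.93736241e-01, -1.11746901e-01, -6.66668742e-05,  9.53942220e-04]), 'contact_force': array([-0.94503676,  0.31697424,  0.61038014]), 'wrist_torque': array([-0.00329488, -0.03712367,  0.02670678]), 'grasp_force': 0.0, 'gripper_width': 85.69900889920497} 18.700000000000003
[[ 0.975 -0.222 -0.   ]
 [-0.222 -0.975 -0.002]
 [ 0.     0.002 -1.   ]]
```

View pics/scene0.png

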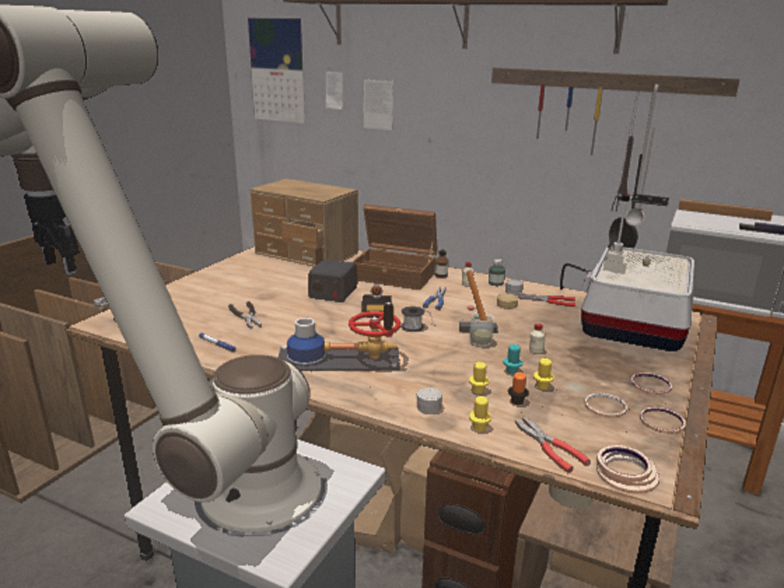

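View pics/top0.png

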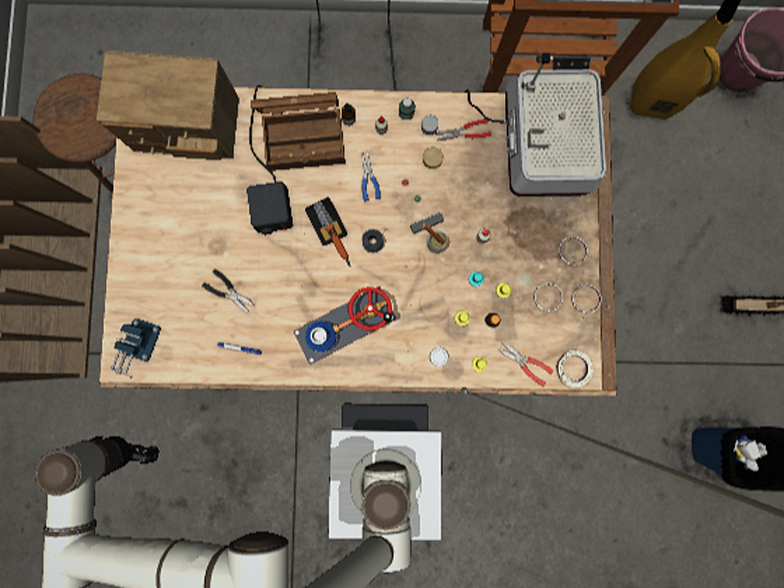

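The scene picture shows the feeder with the tank neck at about (304,326) and the wheel at (375,323). The orange stopper is at (519,388). In the top picture the neck is at (320,337), the hub at (371,309), the crank at about (388,317), and the orange grip at (492,320).

```bash
python3 - <<'E'
from h import *
for n,b,bs in(("top",(190,180,390,280),4),("scene",(180,190,420,320),3)):
    d=get_image(n); sv(d,n+"1.png",b,bs); C=cloud(d); hsv=cv2.cvtColor(d["img"],cv2.COLOR_RGB2HSV).astype(int)
    h,s,v=hsv[...,0],hsv[...,1],hsv[...,2]
    X,Y,Z=C[...,0],C[...,1],C[...,2]
    on=(X>250)&(X<900)&(Y>-500)&(Y<400)
    red=on&((h<5)|(h>174))&(s>170)&(Z>80)&(Z<115)
    p=C[red]; 
    from scipy.optimize import least_squares
    f=least_squares(lambda q:np.hypot(p[:,0]-q[0],p[:,1]-q[1])-55,p[:,:2].mean(0),loss='soft_l1',f_scale=3)
    c=f.x; print(n,"hub",c.round(1),len(p),np.median(p[:,2]))
    r=np.hypot(X-c[0],Y-c[1])
    m=on&(r<75)&(r>35)&(Z>120)&(Z<185); q=C[m]; print("crank",len(q),q.mean(0).round(1),q.min(0).round(1),q.max(0).round(1))
    # neck
    m=on&(r<190)&(r>120)&(Z>92)&(Z<110)&(s<90); q=C[m]; print("neck",len(q),q.mean(0).round(1),q.min(0).round(1),q.max(0).round(1),"r",np.hypot(*(q.mean(0)[:2]-c)))
    m=on&(h>5)&(h<16)&(s>180)&(Z>25)&(Z<80)&(Y<-50); q=C[m]; print("orange",len(q),q.mean(0).round(1),q.min(0).round(1),q.max(0).round(1))
E
```

```text
top hub [493.6  50.5] 268 97.65954564537776
crank 32 [465.2   2.1 159.8] [456.1  -7.6 137.4] [474.8  11.4 169.4]
neck 46 [425.5 188.   99.7] [395.1 134.4  93.4] [647.9 210.8 108.4] r 153.4274435223577
orange 37 [ 545.1 -251.9   57.3] [ 459.3 -320.3   27.6] [ 699.8 -140.9   78.6]
scene hub [489.6  49.5] 186 97.97259372865273
crank 101 [460.1  -0.6 145.3] [450.4 -10.  120.5] [472.7  11.7 167.7]
neck 79 [415.5 188.8  97.3] [390.1 127.8  92.4] [661.5 210.6 109.2] r 157.7354809345664
orange 37 [ 466.7 -305.3   55.7] [ 458.  -315.6   31.4] [ 483.7 -292.5   67.7]
```

View pics/top1.png

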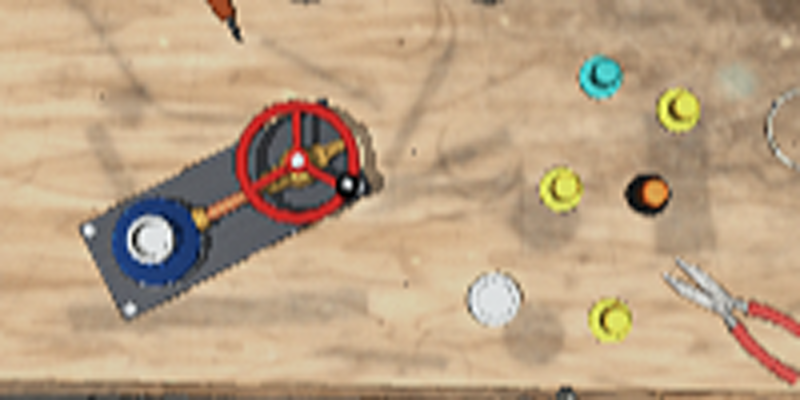

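View pics/scene1.png

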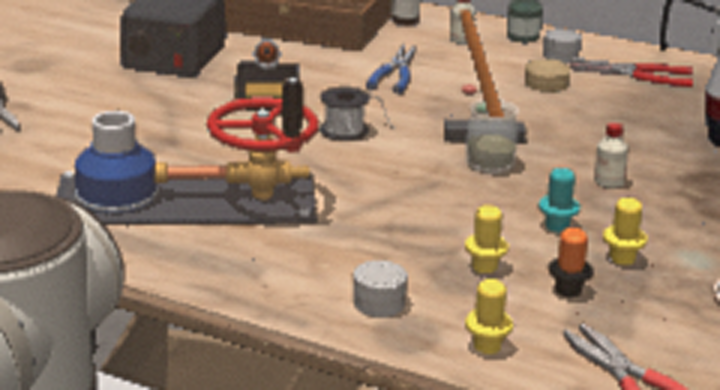

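The crops give these positions, in crop pixels. In the top crop: neck mouth (151,240), hub (297,160), crank top (347,185), orange top (655,191). In the scene crop: mouth (113,119), crank top (292,81), orange top (574,235).

```bash
python3 - <<'E'
from h import *
d=get_image("top")
for n,u,v,z in(("neck",151,240,100),("crank",347,185,165),("orange",655,191,66),("hub",297,160,105),("tin",494,298,34),("yel1",565,186,66),("yel2",610,316,66),("yel3",682,104,66),("pliers",680,268,10)): print(n,px(d,(u+.5)/4+190-.5,(v+.5)/4+180-.5,z).round(1))
d=get_image("scene")
for n,u,v,z in(("neck",113,119,100),("crank",292,81,165),("orange",574,235,66),("orange flange",571,270,28),("yel1",489,213,66),("yel2",490,287,66),("yel3",628,204,66)): print(n,px(d,(u+.5)/3+180-.5,(v+.5)/3+190-.5,z).round(1))
E
```

```text
neck [415.8 189.3 100. ]
crank [467.1   2.6 165. ]
orange [ 473.8 -302.8   66. ]
hub [494.9  50.7 105. ]
tin [ 366.2 -147.4   34. ]
yel1 [ 477.2 -213.6   66. ]
yel2 [ 350.3 -258.1   66. ]
yel3 [ 561. -330.   66.]
pliers [ 399.8 -339.2   10. ]
neck [414.6 190.8 100. ]
crank [464.1   1.9 165. ]
orange [ 467.1 -303.9   66. ]
orange flange [ 465.5 -305.1   28. ]
yel1 [ 469.4 -216.5   66. ]
yel2 [ 339.9 -264.1   66. ]
yel3 [ 554.  -334.1   66. ]
```

Emit:
{"op": "jog_arm", "data": {"plan": [[65,[0.25,0.25,0],[0,0,0.134]],[65,[0.5,0.5,0],[0,0,0.268]],[65,[0.75,0.75,0],[0,0,0.402]],[65,[1,1,0],[0,0,0.5366]]]}}

```text
clock: 0.8
position: [214.5, 488.7, 231.3]
ee_rot: [0.923, -0.385, -0.0, -0.0]
contact_force: [0.5, 0.4, 0.8]
gripper_width: 65.4
grasp_force: 0.0
```

Emit:
{"op": "jog_arm", "data": {"plan": [[65,[0.33,0.1,0],[0,0,0]],[65,[0.67,0.2,0],[0,0,0]],[65,[1,0.3,0],[0,0,0]]]}}

```text
clock: 1.18
position: [263.9, 396.7, 231.4]
ee_rot: [0.924, -0.383, -0.0, -0.0]
contact_force: [1.0, 0.1, 1.3]
gripper_width: 64.7
grasp_force: 0.0
```

Each move landed where I predicted, so I'll continue over to the stopper.

Emit:
{"op": "jog_arm", "data": {"plan": [[65,[0.33,0.1,0],[0,0,0]],[65,[0.67,0.2,0],[0,0,0]],[65,[1,0.3,0],[0,0,0]]]}}

```text
clock: 1.55
position: [313.3, 304.7, 231.5]
ee_rot: [0.924, -0.383, -0.0, -0.0]
contact_force: [1.0, -0.1, 0.2]
gripper_width: 65.1
grasp_force: 0.0
```

Emit:
{"op": "jog_arm", "data": {"plan": [[65,[0.33,0.1,0],[0,0,0]],[65,[0.67,0.2,0],[0,0,0]],[65,[1,0.3,0],[0,0,0]]]}}

```text
clock: 1.92
position: [362.8, 212.8, 231.5]
ee_rot: [0.924, -0.383, 0.0, -0.0]
contact_force: [0.5, 0.6, -0.7]
gripper_width: 65.0
grasp_force: 0.0
```

Emit:
{"op": "jog_arm", "data": {"plan": [[65,[0.33,0.1,0],[0,0,0]],[65,[0.67,0.2,0],[0,0,0]],[65,[1,0.3,0],[0,0,0]]]}}

```text
clock: 2.3
position: [412.3, 120.9, 231.5]
ee_rot: [0.924, -0.383, 0.0, -0.0]
contact_force: [0.9, -0.0, 0.1]
gripper_width: 64.9
grasp_force: 0.0
```

Emit:
{"op": "jog_arm", "data": {"plan": [[65,[0.33,0.2,0],[0,0,0]],[65,[0.67,0.4,0],[0,0,0]],[65,[1,0.6,0],[0,0,0]]]}}

```text
clock: 2.68
position: [440.3, 7.6, 231.5]
ee_rot: [0.924, -0.383, 0.0, -0.0]
contact_force: [0.5, 1.0, 0.1]
gripper_width: 64.9
grasp_force: 0.0
```

Emit:
{"op": "jog_arm", "data": {"plan": [[65,[0.33,0.27,0],[0,0,0]],[65,[0.67,0.54,0],[0,0,0]],[65,[1,0.8,0],[0,0,0]]]}}

```text
clock: 3.05
position: [454.2, -119.9, 231.5]
ee_rot: [0.924, -0.383, 0.0, -0.0]
contact_force: [-0.0, 1.3, 0.1]
gripper_width: 64.7
grasp_force: 0.0
```

Emit:
{"op": "jog_arm", "data": {"plan": [[65,[0.33,0.33,0],[0,0,0]],[65,[0.67,0.67,0],[0,0,0]],[65,[1,1,0],[0,0,0]],[65,[1,1,0],[0,0,0]]]}}

```text
clock: 3.55
position: [453.8, -262.3, 230.8]
ee_rot: [0.923, -0.385, -0.0, 0.0]
contact_force: [-1.1, -0.0, -0.3]
gripper_width: 65.3
grasp_force: 0.0
```

Emit:
{"op": "jog_arm", "data": {"plan": [[65,[0.2,0.1,0.4],[0,0,0]],[65,[0.41,0.19,0.8],[0,0,0]],[65,[0.41,0.19,1],[0,0,0]],[65,[0.41,0.19,1],[0,0,0]]]}}

```text
clock: 4.05
position: [468.7, -301.4, 129.6]
ee_rot: [0.924, -0.383, -0.002, 0.0]
contact_force: [-0.1, -0.0, -0.0]
gripper_width: 65.0
grasp_force: 0.0
```

```bash
python3 - <<'E'
from h import *
d=get_image("scene"); sv(d,"scene2.png",(320,200,470,320),5)
s=read_state();print(s["position"].round(1),s["gripper_width"])
t=s["position"]; Rm=R.from_quat(s["ee_rot"]).as_matrix()
Ti=np.linalg.inv(d["extrinsics"]);K=d["intrinsics"]
for p in (t,t-[0,0,60],[469.5,-304,66]):
    c=K@(Ti@np.r_[p,1])[:3]; print(((c[:2]/c[2]-[320,200]+.5)*5-.5).round(1))
E
```

```text
[ 469.7 -301.8  131.2] 64.76130507322364
[265.5 239. ]
[255.6 331.2]
[258.3 340.2]
```

View pics/scene2.png

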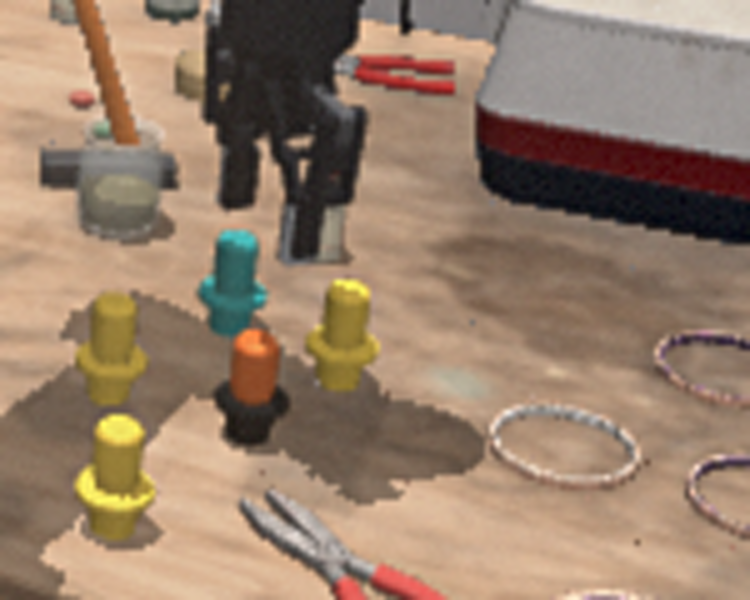

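The orange top is at (256,340) in the crop, against a predicted (258,340). The fingertips straddle the predicted TCP, so the alignment is good and I'll descend and grip.

Emit:
{"op": "jog_arm", "data": {"plan": [[65,[0.02,0.02,0.35],[0,0,0]],[65,[0.02,0.02,0.7],[0,0,0]],[65,[0.02,0.02,0.95],[0,0,0]],[65,[0.02,0.02,0.95],[0,0,0]],[10,[0.02,0.02,0.95],[0,0,0]],[10,[0.02,0.02,0.95],[0,0,0]],[10,[0.02,0.02,0.95],[0,0,0]],[10,[0.02,0.02,0.95],[0,0,0]],[10,[0.02,0.02,0.95],[0,0,0]],[10,[0.02,0.02,0.95],[0,0,0]]]}}

```text
clock: 5.35
position: [471.2, -305.6, 38.2]
ee_rot: [0.924, -0.382, 0.002, 0.0]
contact_force: [0.4, 1.9, 6.7]
gripper_width: 25.1
grasp_force: 58.9
```

Emit:
{"op": "jog_arm", "data": {"plan": [[10,[0,0,-0.2],[0,0,0]],[10,[0,0,-0.5],[0,0,0]],[10,[0,0,-1],[0,0,0]]]}}

```text
clock: 5.72
position: [468.2, -304.6, 135.8]
ee_rot: [0.924, -0.383, -0.002, -0.0]
contact_force: [1.1, -0.0, -0.7]
gripper_width: 25.5
grasp_force: 59.0
```

Emit:
{"op": "jog_arm", "data": {"plan": [[10,[0,0,-0.5],[0,0,0]],[10,[0,0,-0.9],[0,0,0]],[10,[0,0,-0.9],[0,0,0]],[10,[0,0,-0.9],[0,0,0]]]}}

```text
clock: 6.22
position: [468.9, -304.7, 225.5]
ee_rot: [0.924, -0.383, -0.001, -0.0]
contact_force: [-0.4, 0.2, -1.5]
gripper_width: 25.1
grasp_force: 59.0
```

```bash
python3 - <<'E'
from h import *
d=get_image("scene"); sv(d,"scene3.png",(320,150,470,270),5)
ps=[]
for i in range(4):
    s=read_state();ps.append(s["position"]);get_image("top")
t=np.mean(ps,0);print(t.round(1),s["gripper_width"],s["grasp_force"],s["contact_force"])
C=cloud(d);h,S,v=[x.astype(int) for x in cv2.split(cv2.cvtColor(d["img"],cv2.COLOR_RGB2HSV))]
m=(h>5)&(h<16)&(S>180)&(np.hypot(C[...,0]-t[0],C[...,1]-t[1])<40)&(C[...,2]>120);print(m.sum(),C[m].mean(0),C[m].min(0),C[m].max(0))
Ti=np.linalg.inv(d["extrinsics"]);K=d["intrinsics"]
for z in (0,-8,-14,-36):
    c=K@(Ti@np.r_[t+[0,0,z],1])[:3]; print(z,((c[:2]/c[2]-[320,150]+.5)*5-.5).round(1))
E
```

```text
[ 468.9 -304.8  224.8] 25.59770739641227 58.978243006858975 [-0.85839565  0.17366933 -0.33052296]
17 [ 457.78010868 -301.38576759  237.53725241] [ 451.0554929  -312.36797401  215.81828346] [ 464.39923006 -293.62717869  254.29380791]
0 [286.7 339.7]
-8 [285.3 353. ]
-14 [284.2 362.9]
-36 [280.3 398.9]
```

View pics/scene3.png

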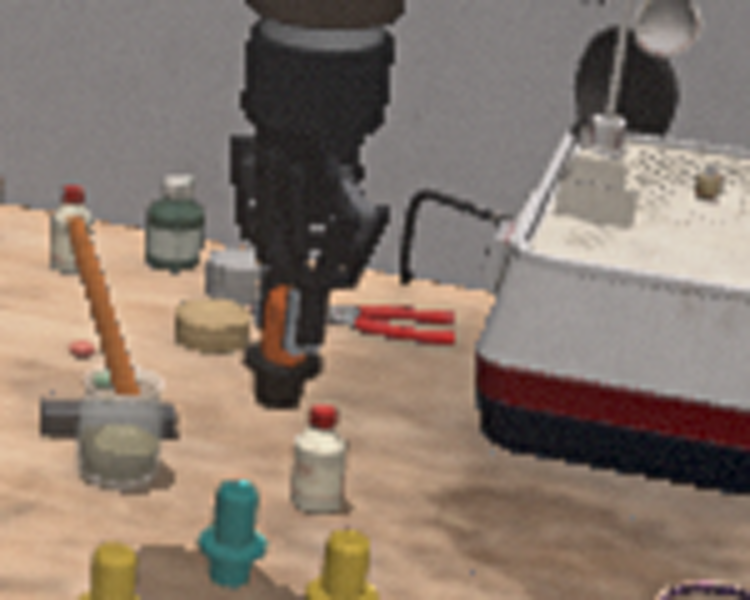

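The stopper is held upright, with its foot at (279,402) where I predicted it. Next I carry it to the tank.

Emit:
{"op": "jog_arm", "data": {"plan": [[10,[-0.24,-0.19,0],[0,0,0]],[10,[-0.49,-0.39,0],[0,0,0]],[10,[-0.73,-0.58,0],[0,0,0]],[10,[-0.97,-0.78,0],[0,0,0]]]}}

```text
clock: 6.98
position: [455.9, -180.5, 225.7]
ee_rot: [0.924, -0.383, -0.001, 0.0]
contact_force: [0.7, -0.3, -1.5]
gripper_width: 25.1
grasp_force: 59.0
```

Emit:
{"op": "jog_arm", "data": {"plan": [[10,[-0.24,-0.19,0],[0,0,0]],[10,[-0.49,-0.39,0],[0,0,0]],[10,[-0.73,-0.58,0],[0,0,0]],[10,[-0.97,-0.78,0],[0,0,0]]]}}

```text
clock: 7.48
position: [442.5, -56.8, 225.9]
ee_rot: [0.924, -0.383, -0.0, 0.0]
contact_force: [-0.2, 0.1, -1.5]
gripper_width: 24.8
grasp_force: 59.0
```

Emit:
{"op": "jog_arm", "data": {"plan": [[10,[-0.24,-0.19,0],[0,0,0]],[10,[-0.49,-0.39,0],[0,0,0]],[10,[-0.73,-0.58,0],[0,0,0]],[10,[-0.97,-0.78,0],[0,0,0]]]}}

```text
clock: 7.98
position: [429.2, 67.0, 225.9]
ee_rot: [0.924, -0.383, -0.0, 0.0]
contact_force: [-0.0, -0.2, -0.2]
gripper_width: 25.1
grasp_force: 59.0
```

Emit:
{"op": "jog_arm", "data": {"plan": [[10,[-0.24,-0.19,0.2],[0,0,0]],[10,[-0.49,-0.39,0.4],[0,0,0]],[10,[-0.73,-0.58,0.5],[0,0,0]],[10,[-0.97,-0.77,0.6],[0,0,0]],[10,[-0.97,-0.77,0.6],[0,0,0]],[10,[-0.97,-0.77,0.6],[0,0,0]],[10,[-0.97,-0.77,0.6],[0,0,0]]]}}

```text
clock: 8.85
position: [415.5, 188.5, 166.6]
ee_rot: [0.924, -0.383, 0.0, -0.0]
contact_force: [0.7, -0.2, -1.0]
gripper_width: 24.9
grasp_force: 59.0
```

```bash
python3 - <<'E'
from h import *
d=get_image("scene"); sv(d,"scene4.png",(170,180,290,270),6)
ps=[]
for i in range(6):
    s=read_state();ps.append(s["position"]);get_image("top")
t=np.mean(ps,0);print(t.round(1),s["gripper_width"],s["contact_force"])
Ti=np.linalg.inv(d["extrinsics"]);K=d["intrinsics"]
for p in (t+[0,0,-36.3],t+[0,0,-14.3],[415,190,100],[415,190,78]):
    c=K@(Ti@np.r_[p,1])[:3]; print(((c[:2]/c[2]-[170,180]+.5)*6-.5).round(1))
E
```

```text
[415.6 188.6 166.6] 24.85689105934763 [ 0.29947591 -0.27198832 -1.24685932]
[288.6 246.9]
[286.8 208.7]
[288.2 298.6]
[289.9 335.7]
```

View pics/scene4.png

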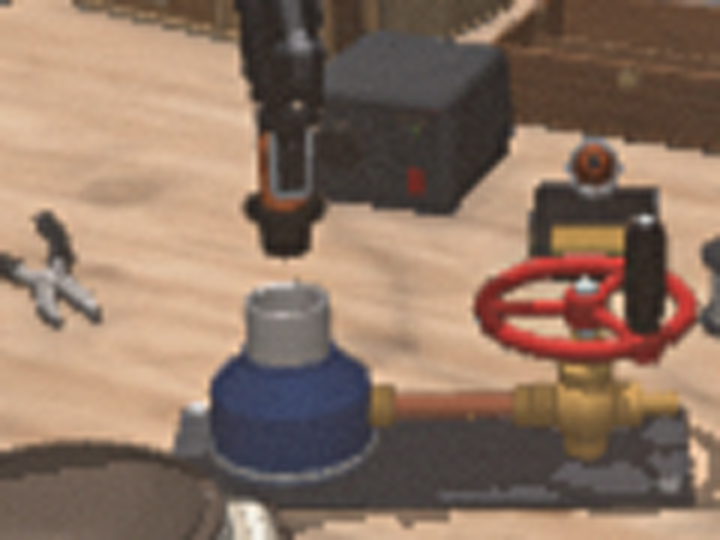

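The neck rim spans 247–330, so its centre is at column 288.5. The stopper axis extrapolates to about 288.7 at rim height, so the two line up. I'll lower it in steps.

Emit:
{"op": "jog_arm", "data": {"plan": [[10,[-0.01,-0.01,0.2],[0,0,0]],[10,[-0.01,-0.01,0.28],[0,0,0]],[10,[-0.01,-0.01,0.36],[0,0,0]],[10,[-0.01,-0.01,0.42],[0,0,0]],[10,[-0.01,-0.01,0.42],[0,0,0]]]}}

```text
clock: 9.82
position: [415.3, 190.4, 124.0]
ee_rot: [0.924, -0.383, -0.0, 0.0]
contact_force: [0.1, 0.8, -0.5]
gripper_width: 25.1
grasp_force: 59.0
```

Emit:
{"op": "jog_arm", "data": {"plan": [[10,[0,0,0.03],[0,0,0]],[10,[0,0,0.06],[0,0,0]],[10,[0,0,0.08],[0,0,0]],[10,[0,0,0.08],[0,0,0]]]}}

```text
clock: 10.32
position: [415.5, 190.5, 116.7]
ee_rot: [0.924, -0.383, 0.0, 0.0]
contact_force: [-0.8, -0.5, 3.9]
gripper_width: 25.5
grasp_force: 58.9
```

Emit:
{"op": "jog_arm", "data": {"plan": [[10,[0,0,0.01],[0,0,0]],[10,[0,0,0.015],[0,0,0]],[10,[0,0,0.015],[0,0,0]]]}}

```text
clock: 10.7
position: [415.7, 190.6, 116.5]
ee_rot: [0.924, -0.382, 0.0, -0.0]
contact_force: [-4.6, -1.4, 12.5]
gripper_width: 25.3
grasp_force: 58.8
```

```bash
python3 - <<'E'
from h import *
d=get_image("scene"); sv(d,"scene5.png",(190,190,250,235),10)
ps=[]
for i in range(6):
    s=read_state();ps.append(np.r_[s["position"],s["contact_force"]]);get_image("top")
print(np.mean(ps,0).round(1))
E
```

```text
[415.7 190.6 116.5  -4.4  -1.3  12.4]
```

View pics/scene5.png

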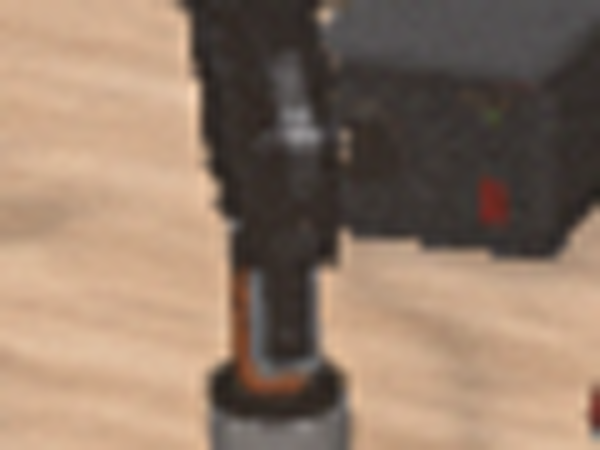

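The flange sits on the rim (row ≈400). The height of 116.5 agrees with the grasp height plus 78, so it is seated. I release and rise.

Emit:
{"op": "jog_arm", "data": {"plan": [[30,[0,0,-0.015],[0,0,0]],[55,[0,0,-0.015],[0,0,0]],[55,[0,0,-0.015],[0,0,0]],[55,[0,0,-0.015],[0,0,0]],[55,[0,0,-0.2],[0,0,0]],[55,[0,0,-0.5],[0,0,0]],[55,[0,0,-0.9],[0,0,0]],[55,[0,0,-0.9],[0,0,0]]]}}

```text
clock: 12.05
position: [417.0, 191.8, 207.8]
ee_rot: [0.924, -0.383, 0.002, -0.003]
contact_force: [0.4, 0.2, -1.0]
gripper_width: 54.8
grasp_force: 0.0
```

```bash
python3 - <<'E'
from h import *
d=get_image("scene"); sv(d,"scene6.png",(190,180,310,270),6)
C=cloud(d);h,S,v=[x.astype(int) for x in cv2.split(cv2.cvtColor(d["img"],cv2.COLOR_RGB2HSV))]
m=(h>4)&(h<16)&(S>170)&(np.hypot(C[...,0]-415,C[...,1]-190)<30);print(m.sum(),C[m].mean(0),C[m].max(0))
s=read_state();print(s["position"],s["gripper_width"])
E
```

```text
23 [407.57110143 186.80344048 138.4075471 ] [416.4376825  197.79828872 145.14979622]
[415.80534784 190.99006404 205.79003901] 54.88684531378185
```

View pics/scene6.png

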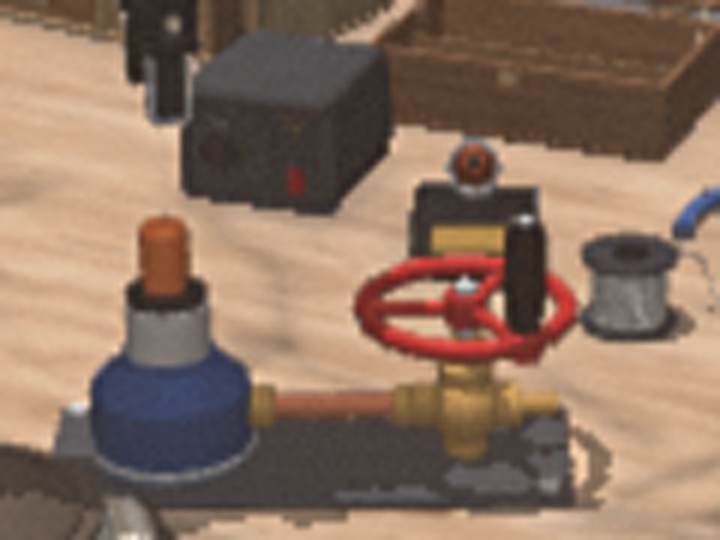

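The stopper stands flat on the neck, with its top at (163,222), z ≈ 145. The crank handle top is at (524,222), unchanged. Now to the crank.

Emit:
{"op": "jog_arm", "data": {"plan": [[55,[0.25,0.15,0],[0,0,0]],[55,[0.55,0.32,0],[0,0,0]],[55,[0.845,0.49,0],[0,0,0]]]}}

```text
clock: 12.48
position: [439.8, 94.9, 203.3]
ee_rot: [0.924, -0.383, -0.001, 0.001]
contact_force: [0.6, 0.4, -0.5]
gripper_width: 54.8
grasp_force: 0.0
```

Emit:
{"op": "jog_arm", "data": {"plan": [[55,[0.25,0.15,0],[0,0,0]],[55,[0.55,0.32,0],[0,0,0]],[55,[0.845,0.49,0],[0,0,0]],[55,[0.845,0.49,0.2],[0,0,0]],[55,[0.845,0.49,0.2],[0,0,0]],[55,[0.845,0.49,0.2],[0,0,0]]]}}

```text
clock: 13.22
position: [465.5, 1.9, 184.6]
ee_rot: [0.924, -0.383, -0.0, 0.0]
contact_force: [-0.6, 0.3, 0.1]
gripper_width: 54.9
grasp_force: 0.0
```

```bash
python3 - <<'E'
from h import *
d=get_image("scene"); sv(d,"scene7.png",(240,180,320,240),9)
ps=[]
for i in range(6):
    s=read_state();ps.append(s["position"]);get_image("top")
t=np.mean(ps,0);print(t.round(1))
Ti=np.linalg.inv(d["extrinsics"]);K=d["intrinsics"]
for p in (t,[465.5,2,165],[465.5,2,110]):
    c=K@(Ti@np.r_[p,1])[:3]; print(((c[:2]/c[2]-[240,180]+.5)*9-.5).round(1))
E
```

```text
[465.8   2.1 185.2]
[339.5 277.5]
[338.7 332.5]
[337. 478.]
```

View pics/scene7.png

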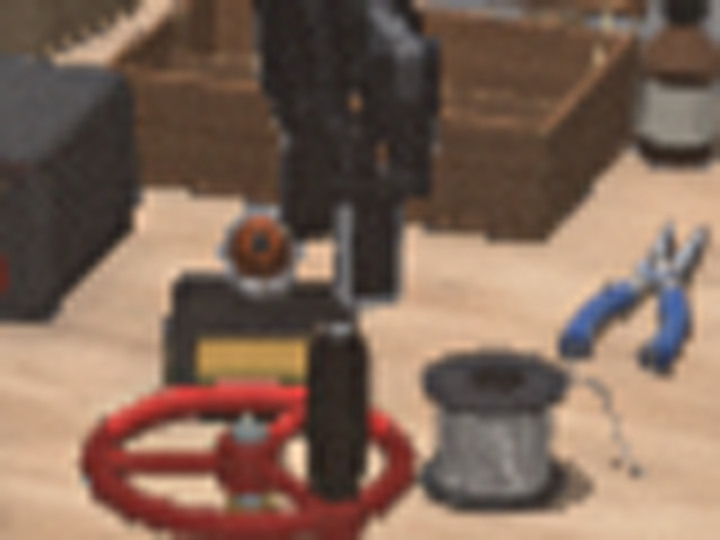

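The handle top is at (339,332), against a predicted (338.7,332.5), and the fingertips straddle it. I descend and grip.

Emit:
{"op": "jog_arm", "data": {"plan": [[55,[0,0,0.3],[0,0,0]],[55,[0,0,0.55],[0,0,0]],[55,[0,0,0.66],[0,0,0]],[55,[0,0,0.66],[0,0,0]],[8,[0,0,0.66],[0,0,0]],[8,[0,0,0.66],[0,0,0]],[8,[0,0,0.66],[0,0,0]],[8,[0,0,0.66],[0,0,0]],[8,[0,0,0.66],[0,0,0]],[8,[0,0,0.66],[0,0,0]]]}}

```text
clock: 14.82
position: [468.7, 3.2, 120.4]
ee_rot: [0.924, -0.382, 0.003, -0.003]
contact_force: [5.3, 2.6, -1.1]
gripper_width: 21.0
grasp_force: 58.8
```

```bash
cat > st.py <<'E'
from h import *
ps=[]
for i in range(6):
    s=read_state();ps.append(np.r_[s["position"],s["contact_force"]]);get_image("top")
t=np.mean(ps,0);q=t[:2]-[491.3,50.3]
print(t.round(1),"w",round(float(s["gripper_width"]),1),"ang",np.degrees(np.arctan2(q[1],q[0])).round(1),"r",np.hypot(*q).round(1))
E
python3 st.py
```

```text
[468.7   3.2 120.4   4.4   3.8  -1.3] w 21.2 ang -115.6 r 52.2
```

```bash
cat > arc.py <<'E'
import sys,numpy as np
H=np.array([float(x) for x in sys.argv[1].split(",")]);c=np.array([float(x) for x in sys.argv[2].split(",")])
a0,st,n=map(float,sys.argv[3:6])   # start angle, step, rows per call (10), calls
for k in range(int(sys.argv[6])):
    rows=[]
    for i in range(1,int(n)+1):
        t=np.radians(a0+st*i); p=H+55*np.array([np.cos(t),np.sin(t)]); d=(p-c)/100
        ab=[.7071*(d[0]-d[1]),-.7071*(d[0]+d[1])]; rows.append([round(x,3) for x in ab])
    c=c+100*np.array([.7071*(rows[-1][0]-rows[-1][1]),-.7071*(rows[-1][0]+rows[-1][1])])
    a0+=st*n; print(rows,a0,c.round(1))
E
python3 arc.py 494.5,51.3 465.8,2.1 -118 -10 6 1
```

```text
[[np.float64(-0.078), np.float64(-0.005)], [np.float64(-0.174), np.float64(-0.002)], [np.float64(-0.269), np.float64(-0.015)], [np.float64(-0.36), np.float64(-0.045)], [np.float64(-0.445), np.float64(-0.09)], [np.float64(-0.52), np.float64(-0.149)]] -178.0 [439.6  49.4]
```

Emit:
{"op": "jog_arm", "data": {"plan": [[8,[-0.078,-0.005,0],[0,0,0]],[8,[-0.174,-0.002,0],[0,0,0]],[8,[-0.269,-0.015,0],[0,0,0]],[8,[-0.36,-0.045,0],[0,0,0]],[8,[-0.445,-0.09,0],[0,0,0]],[8,[-0.52,-0.149,0],[0,0,0]],[8,[-0.52,-0.149,0],[0,0,0]]]}}

```text
clock: 16.0
position: [440.5, 50.5, 120.3]
ee_rot: [0.924, -0.382, 0.001, -0.002]
contact_force: [0.9, 2.6, 6.4]
gripper_width: 21.2
grasp_force: 59.8
```

```bash
sed -i 's/491.3,50.3/494.5,51.3/; ' st.py; sed -i 's/round(x,3)/round(float(x),3)/' arc.py; python3 st.py; python3 arc.py 494.5,51.3 439.6,49.4 -178 -10 10 3
```

```text
[440.5  50.5 120.3   0.7   2.5   6.9] w 20.7 ang -179.1 r 54.0
[[-0.064, -0.071], [-0.115, -0.152], [-0.151, -0.241], [-0.171, -0.335], [-0.174, -0.43], [-0.161, -0.525], [-0.132, -0.617], [-0.087, -0.701], [-0.027, -0.777], [0.044, -0.841]] -278.0 [502.2 105.8]
[[0.081, -0.051], [0.17, -0.087], [0.264, -0.107], [0.36, -0.11], [0.454, -0.097], [0.546, -0.067], [0.63, -0.022], [0.706, 0.037], [0.77, 0.108], [0.821, 0.19]] -378.0 [546.8  34.3]
[[0.036, 0.089], [0.056, 0.182], [0.059, 0.278], [0.046, 0.373], [0.016, 0.464], [-0.029, 0.549], [-0.088, 0.624], [-0.159, 0.689], [-0.241, 0.739], [-0.329, 0.775]] -478.0 [468.7   2.7]
```

Emit:
{"op": "jog_arm", "data": {"plan": [[8,[-0.064,-0.071,0],[0,0,0]],[8,[-0.115,-0.152,0],[0,0,0]],[8,[-0.151,-0.241,0],[0,0,0]],[8,[-0.151,-0.241,0],[0,0,0]]]}}

```text
clock: 16.8
position: [447.2, 77.9, 120.3]
ee_rot: [0.924, -0.382, 0.002, -0.001]
contact_force: [2.3, -0.3, 5.8]
gripper_width: 21.2
grasp_force: 59.6
```

```bash
python3 st.py; python3 arc.py 494.5,51.3 446,77.1 -208 -10 4 6
```

```text
[447.2  77.8 120.3   2.3  -0.    5.5] w 21.6 ang 150.7 r 54.2
[[-0.021, -0.093], [-0.024, -0.189], [-0.011, -0.284], [0.019, -0.375]] -248.0 [473.9 102.3]
[[0.045, -0.085], [0.104, -0.161], [0.175, -0.225], [0.257, -0.276]] -288.0 [511.5 103.6]
[[0.089, -0.035], [0.182, -0.055], [0.278, -0.059], [0.373, -0.045]] -328.0 [541.1  80.4]
[[0.091, 0.029], [0.176, 0.074], [0.251, 0.133], [0.316, 0.204]] -368.0 [549.   43.7]
[[0.05, 0.082], [0.086, 0.171], [0.106, 0.264], [0.11, 0.36]] -408.0 [531.3  10.4]
[[-0.014, 0.095], [-0.043, 0.186], [-0.088, 0.271], [-0.147, 0.347]] -448.0 [496.4  -3.7]
```

Emit:
{"op": "jog_arm", "data": {"plan": [[8,[-0.021,-0.093,0],[0,0,0]],[8,[-0.024,-0.189,0],[0,0,0]],[8,[-0.011,-0.284,0],[0,0,0]],[8,[0.019,-0.375,0],[0,0,0]],[8,[0.019,-0.375,0],[0,0,0]]]}}

```text
clock: 17.73
position: [474.4, 102.3, 120.3]
ee_rot: [0.924, -0.382, 0.001, -0.0]
contact_force: [1.3, -2.0, 7.3]
gripper_width: 21.2
grasp_force: 59.8
```

Still free, so I continue.

Emit:
{"op": "jog_arm", "data": {"plan": [[8,[0.045,-0.085,0],[0,0,0]],[8,[0.104,-0.161,0],[0,0,0]],[8,[0.175,-0.225,0],[0,0,0]],[8,[0.257,-0.276,0],[0,0,0]],[8,[0.257,-0.276,0],[0,0,0]]]}}

```text
clock: 18.35
position: [512.1, 103.8, 120.3]
ee_rot: [0.924, -0.383, 0.001, -0.001]
contact_force: [1.7, -0.9, 6.7]
gripper_width: 21.0
grasp_force: 59.7
```

Emit:
{"op": "jog_arm", "data": {"plan": [[8,[0.089,-0.035,0],[0,0,0]],[8,[0.182,-0.055,0],[0,0,0]],[8,[0.278,-0.059,0],[0,0,0]],[8,[0.373,-0.045,0],[0,0,0]],[8,[0.373,-0.045,0],[0,0,0]]]}}

```text
clock: 18.98
position: [542.0, 80.6, 120.4]
ee_rot: [0.924, -0.383, 0.001, -0.001]
contact_force: [1.0, -1.0, 4.0]
gripper_width: 20.9
grasp_force: 59.6
```

Emit:
{"op": "jog_arm", "data": {"plan": [[8,[0.091,0.029,0],[0,0,0]],[8,[0.176,0.074,0],[0,0,0]],[8,[0.251,0.133,0],[0,0,0]],[8,[0.316,0.204,0],[0,0,0]],[8,[0.316,0.204,0],[0,0,0]]]}}

```text
clock: 19.6
position: [547.5, 44.0, 118.6]
ee_rot: [0.924, -0.383, -0.001, 0.0]
contact_force: [0.3, -0.3, -0.3]
gripper_width: 8.1
grasp_force: 0.0
```

The grip was lost in that move: width 8.1 and no grip force. I need to look.

```bash
python3 - <<'E'
from h import *
d=get_image("scene"); a=d["img"][175:235,240:320]; d=get_image("top"); b=d["img"][190:250,240:320]
cv2.imwrite("pics/slip.png",cv2.resize(np.hstack([a,b]),None,fx=5,fy=5,interpolation=cv2.INTER_CUBIC)[:,:,::-1])
C=cloud(d);X,Y,Z=[C[...,i] for i in range(3)];m=(np.hypot(X-494.5,Y-51.3)<75)&(np.hypot(X-494.5,Y-51.3)>35)&(Z>120)&(Z<175);print(m.sum(),C[m].mean(0))
s=read_state();print(s)
E
```

```text
0 [nan nan nan]
{'clock': 19.7, 'joints': array([ 3.73298537e-01,  3.68441511e-01, -3.31027496e-01, -3.37697557e-04,
       -8.73491257e-01,  4.11346896e-01]), 'joint_vel': array([-0.01181441,  0.00352452,  0.00215076,  0.00432916,  0.0049814 ,
        0.00277571]), 'joint_efforts': array([ 3.40702236e-01, -3.51632273e+01,  1.56363863e+01,  3.44507150e+00,
       -9.64536812e-04, -9.87704370e-04]), 'position': array([547.58678142,  42.93261986, 118.28917661]), 'ee_rot': array([ 9.23693300e-01, -3.83131179e-01, -8.69168157e-04,  6.57210258e-04]), 'contact_force': array([ 0.2493343 ,  0.0251035 , -0.33093394]), 'wrist_torque': array([-0.03594848, -0.00651145, -0.01056779]), 'grasp_force': 0.0, 'gripper_width': 8.082307829572756}<stdin>:4: RuntimeWarning: Mean of empty slice.
  ret = um.true_divide(
```

View pics/slip.png

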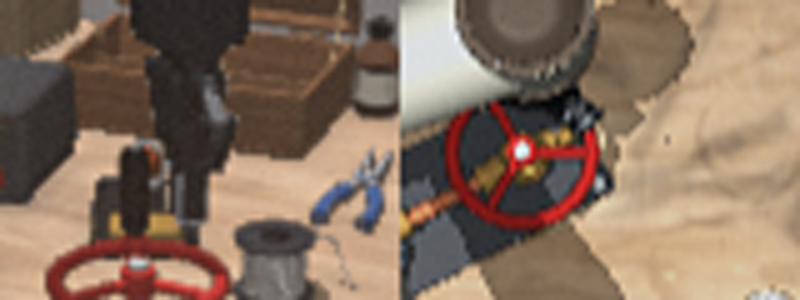

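In the scene crop the handle stands behind the hub, with its top at about (137,150) and its bottom at about (135,235). The closed gripper is to the right of it.

```bash
python3 - <<'E'
from h import *
d=get_image("scene"); C=cloud(d); H=np.array([494.5,51.3])
for u,v,z in((138,152,163),(136,190,134),(134,234,105)):
    p=px(d,(u+.5)/5+240-.5,(v+.5)/5+175-.5,z)[:2]; q=p-H; print(p.round(1),np.degrees(np.arctan2(q[1],q[0])).round(1),np.hypot(*q).round(1))
for v in range(206,220,2): print([C[v,u].round(0).tolist() for u in (266,268)])
E
```

```text
[537.8  76.2] 29.9 50.0
[541.4  79.6] 31.1 54.7
[535.1  77.6] 32.9 48.4
[[529.0, 76.0, 163.0], [536.0, 72.0, 161.0]]
[[531.0, 77.0, 155.0], [529.0, 68.0, 157.0]]
[[529.0, 76.0, 149.0], [537.0, 73.0, 146.0]]
[[529.0, 76.0, 142.0], [533.0, 71.0, 141.0]]
[[534.0, 79.0, 132.0], [533.0, 71.0, 134.0]]
[[529.0, 76.0, 127.0], [531.0, 69.0, 128.0]]
[[528.0, 75.0, 121.0], [532.0, 70.0, 120.0]]
```

The handle is at about 30° on the wheel circle, (542,79). So the stop is near there, and my overshoot pulled the pads off along their faces. I'll rise, re-grip there and press gently.

Emit:
{"op": "jog_arm", "data": {"plan": [[8,[0,0,-0.3],[0,0,0]],[8,[0,0,-0.7],[0,0,0]],[55,[-0.15,-0.1,-0.7],[0,0,0]],[55,[-0.301,-0.201,-0.7],[0,0,0]],[55,[-0.301,-0.201,-0.7],[0,0,0]],[55,[-0.301,-0.201,-0.7],[0,0,0]]]}}

```text
clock: 20.5
position: [541.1, 78.8, 187.8]
ee_rot: [0.924, -0.383, -0.001, 0.001]
contact_force: [0.5, -0.7, 0.1]
gripper_width: 54.9
grasp_force: 0.0
```

```bash
python3 - <<'E'
from h import *
d=get_image("scene"); a=d["img"][175:235,240:320]; d=get_image("top"); b=d["img"][190:250,240:320]
cv2.imwrite("pics/re.png",cv2.resize(np.hstack([a,b]),None,fx=5,fy=5,interpolation=cv2.INTER_CUBIC)[:,:,::-1])
d=get_image("scene")
Ti=np.linalg.inv(d["extrinsics"]);K=d["intrinsics"];s=read_state();t=s["position"];print(t,s["gripper_width"])
for p in (t,[541.9,79.2,165],[541.9,79.2,103]):
    c=K@(Ti@np.r_[p,1])[:3]; print(((c[:2]/c[2]-[240,175]+.5)*5-.5).round(1))
E
```

```text
[541.49670933  78.47703948 188.2742006 ] 55.035550414747476
[137.7 113.5]
[137.  146.3]
[136.8 232.6]
```

View pics/re.png

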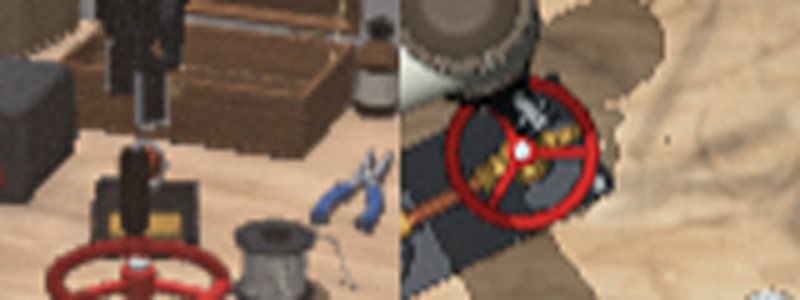

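That makes twelve pictures viewed, over the limit of ten, so from here I use numbers only. The handle at (136,150) lies under the fingers. I descend and grip.

Emit:
{"op": "jog_arm", "data": {"plan": [[55,[0,0,0.3],[0,0,0]],[55,[0,0,0.55],[0,0,0]],[55,[0,0,0.69],[0,0,0]],[55,[0,0,0.69],[0,0,0]],[8,[0,0,0.69],[0,0,0]],[8,[0,0,0.69],[0,0,0]],[8,[0,0,0.69],[0,0,0]],[8,[0,0,0.69],[0,0,0]],[8,[0,0,0.69],[0,0,0]]]}}

```text
clock: 21.78
position: [542.9, 79.3, 121.1]
ee_rot: [0.924, -0.383, 0.001, -0.001]
contact_force: [0.4, 2.3, 4.9]
gripper_width: 21.1
grasp_force: 59.1
```

```bash
python3 st.py
```

```text
[5.429e+02 7.940e+01 1.211e+02 4.000e-01 2.000e+00 5.800e+00] w 20.9 ang 30.1 r 55.9
```

Emit:
{"op": "jog_arm", "data": {"plan": [[8,[0.03,0.008,0],[0,0,0]],[8,[0.058,0.016,0],[0,0,0]],[8,[0.058,0.016,0],[0,0,0]],[8,[0.058,0.016,0],[0,0,0]]]}}

```text
clock: 22.58
position: [543.9, 77.5, 121.0]
ee_rot: [0.924, -0.383, -0.001, -0.003]
contact_force: [-8.3, 16.6, 10.5]
gripper_width: 21.2
grasp_force: 59.8
```

```bash
python3 st.py
```

```text
[544.   77.5 121.   -8.3  16.5  10.5] w 21.1 ang 27.9 r 56.0
```

Force is 18 N with almost no motion, so this is the hard stop. I relax the push to get the reference position.

Emit:
{"op": "jog_arm", "data": {"plan": [[8,[-0.035,-0.01,0],[0,0,0]],[8,[-0.035,-0.01,0],[0,0,0]],[8,[-0.035,-0.01,0],[0,0,0]]]}}

```text
clock: 23.25
position: [543.8, 77.7, 121.1]
ee_rot: [0.924, -0.383, 0.001, -0.001]
contact_force: [-1.2, 4.9, 8.6]
gripper_width: 21.3
grasp_force: 59.3
```

```bash
python3 st.py;
```

```text
[543.8  77.7 121.1  -1.2   4.8   7.9] w 21.1 ang 28.2 r 56.0
```

```bash
python3 arc.py 494.5,51.3 543.1,77.15 28 10 10 7
```

```text
[[-0.094, -0.019], [-0.19, -0.023], [-0.285, -0.009], [-0.376, 0.02], [-0.46, 0.065], [-0.536, 0.124], [-0.6, 0.195], [-0.651, 0.277], [-0.687, 0.366], [-0.707, 0.459]] 128.0 [460.7  94.7]
[[-0.003, 0.096], [0.01, 0.191], [0.04, 0.282], [0.085, 0.367], [0.144, 0.443], [0.215, 0.507], [0.296, 0.557], [0.385, 0.593], [0.479, 0.613], [0.575, 0.617]] 228.0 [457.7  10.4]
[[0.095, -0.014], [0.186, -0.043], [0.271, -0.088], [0.346, -0.147], [0.41, -0.219], [0.461, -0.3], [0.497, -0.389], [0.517, -0.483], [0.52, -0.578], [0.507, -0.673]] 328.0 [541.1  22.1]
[[-0.03, -0.091], [-0.075, -0.176], [-0.134, -0.252], [-0.205, -0.316], [-0.286, -0.367], [-0.375, -0.403], [-0.469, -0.422], [-0.565, -0.426], [-0.66, -0.412], [-0.751, -0.383]] 428.0 [515.1 102.3]
[[-0.084, 0.045], [-0.16, 0.104], [-0.224, 0.175], [-0.275, 0.257], [-0.311, 0.346], [-0.331, 0.439], [-0.334, 0.535], [-0.321, 0.63], [-0.291, 0.721], [-0.246, 0.806]] 528.0 [440.7  62.7]
[[0.059, 0.076], [0.13, 0.14], [0.211, 0.191], [0.3, 0.226], [0.394, 0.246], [0.49, 0.25], [0.585, 0.236], [0.676, 0.207], [0.761, 0.162], [0.836, 0.103]] 628.0 [492.5  -3.7]
[[0.064, -0.072], [0.115, -0.153], [0.151, -0.242], [0.171, -0.336], [0.174, -0.431], [0.161, -0.526], [0.131, -0.617], [0.086, -0.702], [0.027, -0.778], [-0.044, -0.842]] 728.0 [549.  59.]
```

Emit:
{"op": "jog_arm", "data": {"plan": [[8,[-0.094,-0.019,0],[0,0,0]],[8,[-0.19,-0.023,0],[0,0,0]],[8,[-0.285,-0.009,0],[0,0,0]],[8,[-0.376,0.02,0],[0,0,0]],[8,[-0.46,0.065,0],[0,0,0]],[8,[-0.536,0.124,0],[0,0,0]],[8,[-0.6,0.195,0],[0,0,0]],[8,[-0.651,0.277,0],[0,0,0]],[8,[-0.687,0.366,0],[0,0,0]],[8,[-0.707,0.459,0],[0,0,0]]]}}

```text
clock: 24.8
position: [462.2, 94.8, 121.1]
ee_rot: [0.924, -0.382, 0.002, -0.002]
contact_force: [4.3, -0.2, 3.9]
gripper_width: 21.0
grasp_force: 59.1
```

Emit:
{"op": "jog_arm", "data": {"plan": [[8,[-0.003,0.096,0],[0,0,0]],[8,[0.01,0.191,0],[0,0,0]],[8,[0.04,0.282,0],[0,0,0]],[8,[0.085,0.367,0],[0,0,0]],[8,[0.144,0.443,0],[0,0,0]],[8,[0.215,0.507,0],[0,0,0]],[8,[0.296,0.557,0],[0,0,0]],[8,[0.385,0.593,0],[0,0,0]],[8,[0.479,0.613,0],[0,0,0]],[8,[0.575,0.617,0],[0,0,0]]]}}

```text
clock: 26.05
position: [458.6, 10.4, 121.0]
ee_rot: [0.924, -0.383, 0.001, -0.001]
contact_force: [0.4, 4.7, 8.5]
gripper_width: 21.2
grasp_force: 59.5
```

The forces are small and the grip is steady, so I continue.

Emit:
{"op": "jog_arm", "data": {"plan": [[8,[0.095,-0.014,0],[0,0,0]],[8,[0.186,-0.043,0],[0,0,0]],[8,[0.271,-0.088,0],[0,0,0]],[8,[0.346,-0.147,0],[0,0,0]],[8,[0.41,-0.219,0],[0,0,0]],[8,[0.461,-0.3,0],[0,0,0]],[8,[0.497,-0.389,0],[0,0,0]],[8,[0.517,-0.483,0],[0,0,0]],[8,[0.52,-0.578,0],[0,0,0]],[8,[0.507,-0.673,0],[0,0,0]]]}}

```text
clock: 27.3
position: [541.3, 20.4, 121.1]
ee_rot: [0.924, -0.383, 0.001, 0.001]
contact_force: [-0.5, -4.9, 9.2]
gripper_width: 21.1
grasp_force: 59.5
```

Emit:
{"op": "jog_arm", "data": {"plan": [[8,[-0.03,-0.091,0],[0,0,0]],[8,[-0.075,-0.176,0],[0,0,0]],[8,[-0.134,-0.252,0],[0,0,0]],[8,[-0.205,-0.316,0],[0,0,0]],[8,[-0.286,-0.367,0],[0,0,0]],[8,[-0.375,-0.403,0],[0,0,0]],[8,[-0.469,-0.422,0],[0,0,0]],[8,[-0.565,-0.426,0],[0,0,0]],[8,[-0.66,-0.412,0],[0,0,0]],[8,[-0.751,-0.383,0],[0,0,0]]]}}

```text
clock: 28.55
position: [516.5, 102.1, 121.1]
ee_rot: [0.924, -0.383, 0.002, -0.001]
contact_force: [2.5, -1.2, 6.9]
gripper_width: 21.1
grasp_force: 59.2
```

Emit:
{"op": "jog_arm", "data": {"plan": [[8,[-0.084,0.045,0],[0,0,0]],[8,[-0.16,0.104,0],[0,0,0]],[8,[-0.224,0.175,0],[0,0,0]],[8,[-0.275,0.257,0],[0,0,0]],[8,[-0.311,0.346,0],[0,0,0]],[8,[-0.331,0.439,0],[0,0,0]],[8,[-0.334,0.535,0],[0,0,0]],[8,[-0.321,0.63,0],[0,0,0]],[8,[-0.291,0.721,0],[0,0,0]],[8,[-0.246,0.806,0],[0,0,0]]]}}

```text
clock: 29.8
position: [442.0, 63.0, 121.0]
ee_rot: [0.924, -0.382, 0.002, -0.002]
contact_force: [1.3, 2.0, 5.6]
gripper_width: 21.2
grasp_force: 59.3
```

Emit:
{"op": "jog_arm", "data": {"plan": [[8,[0.059,0.076,0],[0,0,0]],[8,[0.13,0.14,0],[0,0,0]],[8,[0.211,0.191,0],[0,0,0]],[8,[0.3,0.226,0],[0,0,0]],[8,[0.394,0.246,0],[0,0,0]],[8,[0.49,0.25,0],[0,0,0]],[8,[0.585,0.236,0],[0,0,0]],[8,[0.676,0.207,0],[0,0,0]],[8,[0.761,0.162,0],[0,0,0]],[8,[0.836,0.103,0],[0,0,0]]]}}

```text
clock: 31.05
position: [492.5, -3.9, 121.0]
ee_rot: [0.924, -0.383, 0.0, -0.0]
contact_force: [-2.6, 4.6, 11.3]
gripper_width: 21.5
grasp_force: 59.8
```

Emit:
{"op": "jog_arm", "data": {"plan": [[8,[0.064,-0.072,0],[0,0,0]],[8,[0.115,-0.153,0],[0,0,0]],[8,[0.151,-0.242,0],[0,0,0]],[8,[0.171,-0.336,0],[0,0,0]],[8,[0.174,-0.431,0],[0,0,0]],[8,[0.161,-0.526,0],[0,0,0]],[8,[0.131,-0.617,0],[0,0,0]],[8,[0.086,-0.702,0],[0,0,0]],[8,[0.027,-0.778,0],[0,0,0]],[8,[-0.044,-0.842,0],[0,0,0]]]}}

```text
clock: 32.3
position: [550.3, 57.9, 121.1]
ee_rot: [0.924, -0.383, 0.002, -0.0]
contact_force: [2.5, -3.2, 6.4]
gripper_width: 21.2
grasp_force: 59.2
```

```bash
python3 st.py; python3 arc.py 494.5,51.3 549,59 8 5 4 1
```

```text
[5.502e+02 5.870e+01 1.211e+02 2.000e+00 3.000e-01 6.600e+00] w 21.3 ang 7.6 r 56.2
[[-0.039, -0.027], [-0.081, -0.05], [-0.125, -0.07], [-0.17, -0.086]] 28.0 [543.1  77.1]
```

Emit:
{"op": "jog_arm", "data": {"plan": [[8,[-0.039,-0.027,0],[0,0,0]],[8,[-0.081,-0.05,0],[0,0,0]],[8,[-0.125,-0.07,0],[0,0,0]],[8,[-0.17,-0.086,0],[0,0,0]],[8,[-0.17,-0.086,0],[0,0,0]],[8,[-0.17,-0.086,0],[0,0,0]]]}}

```text
clock: 33.35
position: [544.3, 76.8, 121.1]
ee_rot: [0.924, -0.383, 0.002, -0.001]
contact_force: [2.6, 0.6, 5.7]
gripper_width: 21.1
grasp_force: 59.2
```

```bash
python3 st.py
```

```text
[544.3  76.8 121.1   2.5   0.7   6.4] w 21.1 ang 27.1 r 56.0
```

Emit:
{"op": "jog_arm", "data": {"plan": [[8,[-0.013,-0.004,0],[0,0,0]],[8,[-0.013,-0.004,0],[0,0,0]],[8,[-0.013,-0.004,0],[0,0,0]]]}}

```text
clock: 34.02
position: [543.8, 77.7, 121.1]
ee_rot: [0.924, -0.383, 0.002, -0.001]
contact_force: [3.1, -0.3, 6.3]
gripper_width: 21.3
grasp_force: 59.2
```

```bash
python3 st.py
```

```text
[ 5.438e+02  7.770e+01  1.211e+02  2.600e+00 -4.000e-01  6.300e+00] w 21.0 ang 28.2 r 56.0
```

The handle is back at the reference position exactly two turns on, gripped with low force. I hand in.

```bash
python3 -c "from bench import *; print(job_done())"
```

```text
the job is handed in; nothing more can be done
None
```

The job is handed in at about 34 s: stopper seated and released, valve closed to its stop and backed off two turns to within about 0.2°, handle still gripped. While closing, I overshot the stop, the gripper slipped off and I re-gripped before pressing to the stop again; I also viewed 12 pictures, over the limit of 10.

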